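# Find the lifted mirror tile by touch and bed it down

## Robot

A 6-joint arm with a two-finger parallel gripper is mounted at the origin on the work surface. World frame = base frame: x ahead of the robot, y to its left, z up, the work surface at z = 0. Lengths are in mm, angles in degrees, forces in N, time in s.
With the tool pointing down it reaches from about 350 to 850 mm from the base axis. Payload 8.1 kg.
Tool frame: the origin (TCP) lies at the very end of the fingers, on their centre line; the grasp point (between the pads) lies 19 mm behind it (r.grip_point_offset is the distance from the TCP to the grasp point, in mm); z points along the fingers, y is the line along which they close (so a half turn about z gives the same grasp; the last joint's range is limited). The gripper opens to 85 mm and grips with 20 to 120 N. Pads are 22 mm wide; open, the fingers measure 114 mm over their backs; the gripper's body (76 mm by 85 mm) begins 54 mm behind the grasp point. The pads swing forward as they close: fully open they stand 13 mm farther back than shut.
Start: joints at [-75.138, 7.471, 85.268, -0, 87.261, -4.893], TCP at [202.825, -564.683, 231.292] pointing down, gripper open.
Joint ranges: [-169.43, 169.43], [-51.17, 129.36], [1.28, 143.12], [-76.62, 256.62], [0, 156.53], [-152.29, 152.29]. Speed limits (degrees/s): [136.94, 136.94, 159.86, 180, 180, 180].

## Interface

Orientations are given as [roll, pitch, yaw] about the fixed x, y, z axes, in that order (R = Rz(yaw) Ry(pitch) Rx(roll)).
In Python, from bench import status, eyes, r gives the robot as it stands.
- The arm moves only by the shell command python3 -m handwheel 'ROWS' [FORCE]. ROWS is a JSON object whose one key "series" holds a list that holds one entry, the list of rows, each a list of 7 numbers: the shift along the tool's x, y, z in cm, then the turn, a rotation vector about the tool's x, y, z in rad, then the opening, from 0 (shut) to 1 (fully open). In form: {"series": [[[tx, ty, tz, rx, ry, rz, claw], ...]]}. A call has 1 to 12 rows; each row is the pose to reach, as a shift and turn from the pose commanded when the call began, along the tool's axes at that moment; what a row does not reach only later rows make up. A row lasts 1/8 s, in which the tool goes at most 62.5 mm and 10.7 degrees, less where a joint would pass 70% of its speed; a pose out of reach is approached as far as the arm can. A call with a gripper value outside its range is refused whole. The fingers move at their own pace and stop on an object; FORCE is the grip in N (left out, the last holds). Time passes only in rows, so rows that repeat a pose let the fingers close. It gives the time, the measured TCP pose, the force, the opening and the grip force at its end, in the units of the state.
- status.sense(): the state, without advancing time (a new reading comes with each control period).
- eyes.snapshot(name): name is "scene" or "side" or "wrist"; returns a dict with "img" (480x640x3 uint8, red, green, blue), "mtx" (3x3 intrinsics, pixels), "R" (3x3) and "t" (3): a world point X has camera coordinates R X + t. Camera axes: x right, y down, z forward; pixel columns grow to the right and rows downward; lengths in mm; the calibration is good to about 2 mm. A picture is of the moment at which its call begins. There is no depth.
- r.hand_in(): hands the job in; it is judged then, once.
The state is a dict: "time": time; "joint_pos": joint angles; "qd": joint speeds; "joint_efforts": joint torques, N m; "tool_pos": TCP position; "tcp_rot": TCP orientation; "ft_force": force on the tool from outside, world axes, zero at the start; "wrist_torque": the same for the moment, N m; "finger_gap": finger opening in mm; "grip_force": force on a finger pad.
Only numpy, scipy, OpenCV 4.12 (cv2) and the standard library are available. Lean on these libraries where they do the work, as an engineer would, in place of code of your own. Each camera call takes 0.05 s, during which the arm holds its last target. There are 200 camera calls.

## Task

The tin rocks when it stands on the little mirror plateau because one of the plateau's six tiles has lifted on its adhesive. Take the rubber-footed tamper from the tray, feel the tiles lightly with its foot to find the one that stands proud, press that tile down steadily and gently with the foot until it is flush with the others, and stand the tamper upright in the tray again. Then take the tin from the tray and set it down softly in the middle of the plateau, lengthwise along it, where it must stand flat without rocking; leave everything else as it is.

Things in the scene. Friction and masses are not known exactly. Their poses are not given: they have to be found in the camera images.
- plateau: Mirror-tiled display stand fixed on the sideboard top (z = 0), 104 mm (its x) by 150 mm (its y), 18 mm high; origin at the centre of its underside, z up. Its face is a metal frame 6 mm wide, level with six square 45 mm mirror tiles: centres at x = -23 and +23 mm, y = -46, 0 and +46 mm. Five tiles are flush with the frame; one, in any of the six places, stands 3 to 4 mm proud.
- plateau_face (a point): Centre of the plateau's face, 18 mm above its origin, level with frame and flush tiles. The lifted tile stays up under loads to 4 N (so also under the tin); above, it sinks straight down and stays, 0.3 mm/s for each newton above 4 N (1.4 mm/s under 9 N), until it stops flush on its bed. The mirror glass cracks easily: keep the load on a tile below 12 N.
- tamper: Turned wooden tamper, 110 mm tall and 0.1 kg, standing upright on its rubber foot in the tray; origin at the centre of the foot's underside when unloaded, z up along the handle. The handle is round, 22 mm in diameter from 28 to 90 mm above the origin, with a slightly slimmer rounded top; grip it about 68 mm above the origin.
- foot: The tamper's round rubber foot, 24 mm in diameter, flat below; origin at the centre of its underside, z up into the handle. The rubber yields 1 mm for each 4 N, at most 6 mm.
- tin: Closed silver-coloured aluminium tin, 62 mm (its x) by 118 mm (its y), 57 mm high with its lid, about 0.3 kg, standing in the tray; origin at the centre of its underside, z up. The lid is hinged along the +x side and takes up the part above 47 mm; grip the tin across its 62 mm width at about 33 mm above the origin.
- tin_base: The tin's bottom plate, 58 by 114 mm, 4 mm thick, part of the tin; origin as the tin's. The tin is to be set down on the plateau without pressing: keep the load between this plate and the tiles below 20 N.
- tray: Rectangular glass tray fixed on the sideboard top (z = 0), 260 mm (its x) by 440 mm (its y), walls 22 mm high and 5 mm thick, inner floor 5 mm above its origin, which is the centre of the underside; metal end handles rise to 30 mm beyond the +y and -y walls.
- mould: Kahk mould of hard beige silicone lying in the tray: round cup 80 mm across, 26 mm high, origin under its centre, with a 90 mm handle towards its -y. To be left alone.
- vase: Small white ceramic vase in the tray, 62 mm across, 105 mm high, origin under its centre. To be left alone.
- tongs: White plastic tongs lying in the tray, 175 mm long (its x), 50 mm wide, 14 mm high, origin under the middle. To be left alone.
- dispenser: Glass sugar dispenser with a metal lever top and spout in the tray, 72 mm across, 150 mm high, origin under its centre. To be left alone.
- bowl: Ceramic bowl on the sideboard, 110 mm across, 45 mm high, origin under its centre. To be left alone.
- coasters: Stack of round coasters on the sideboard, 90 mm across, 21 mm high, origin under its centre. To be left alone.
- candlestick: Candlestick with a candle on the sideboard, 68 mm across, 133 mm high, origin under its centre. To be left alone.
Mind the look-alikes: they are no part of the job. What is shaped like the tin but pink is not meant. Of the things that look like the tamper, the smaller one is meant.

How it is judged:
By the outcome, as a careful person would: the job done as asked, in the order asked, and still so for the second after the job is handed in, with the robot touching nothing.
It also fails if it takes over 72 s, if anything falls off the work surface, if the arm or the gripper's body presses on something with over 40 N, if the wrist force passes 120 N, or if a joint passes its speed limit or range.

## Working session

There is one attempt and no reset: what is moved stays moved. The work goes in short steps, Python scripts to look and compute and a shell command to move; the robot and the scene stay as the last step left them, time stands still between calls to the robot, and variables do not carry over. Pictures are saved under pics/ and viewed, at most 10 in all, crops included, and the job is handed in when it is done.

```bash
ls; mkdir -p pics
python3 - <<'E'
from bench import status, eyes, r
import cv2,numpy as np
print(status.sense())
for n in ["scene","side","wrist"]:
    s=eyes.snapshot(n); cv2.imwrite(f"pics/{n}0.png",s["img"][:,:,::-1]); print(n,s["mtx"].tolist(),s["R"].round(4).tolist(),s["t"].round(1).tolist())
    np.savez(f"pics/{n}0.npz",**s)
E
```

```text
pics
{'time': 0.0, 'joint_pos': array([-7.51390918e+01,  7.51476396e+00,  8.53302866e+01,  7.02782380e-04,
        8.72621648e+01, -4.89326749e+00]), 'qd': array([-0.07530502, -0.02984472,  0.03099848,  0.00808322,  0.03454845,
       -0.08737009]), 'joint_efforts': array([-7.01883819e-04, -5.69397962e+01, -5.00551414e+01, -3.13421979e-04,
        1.48754561e-02,  7.13701661e-05]), 'tool_pos': array([ 202.67028625, -564.13944358,  230.23837478]), 'tcp_rot': array([-1.79893235e+02, -9.84480928e-03,  1.97541323e+01]), 'ft_force': array([ 0.73064308,  0.01565707, -0.31036647]), 'wrist_torque': array([ 0.00351021, -0.05682455, -0.00268309]), 'grip_force': 0.0, 'finger_gap': 85.55032797664505}
scene [[598.0551372452666, 0.0, 320.5768079935841], [0.0, 598.0551372452666, 242.1867485188538], [0.0, 0.0, 1.0]] [[-0.6771, 0.7358, -0.0132], [0.5474, 0.4916, -0.6773], [-0.4919, -0.4658, -0.7356]] [370.0, -247.1, 1728.9]
side [[511.7788867658765, 0.0, 321.2011180145908], [0.0, 511.7788867658765, 235.6448026889548], [0.0, 0.0, 1.0]] [[-0.9938, -0.1112, 0.0047], [-0.0749, 0.6376, -0.7667], [0.0823, -0.7623, -0.642]] [522.9, 52.6, 1217.9]
wrist [[390.50833629212656, 0.0, 320.97624960451174], [0.0, 390.50833629212656, 233.47958197829502], [0.0, 0.0, 1.0]] [[0.3374, -0.9413, -0.0017], [-0.8895, -0.3195, 0.3266], [-0.308, -0.1087, -0.9452]] [-598.6, -41.8, 380.7]
```

View pics/scene0.png

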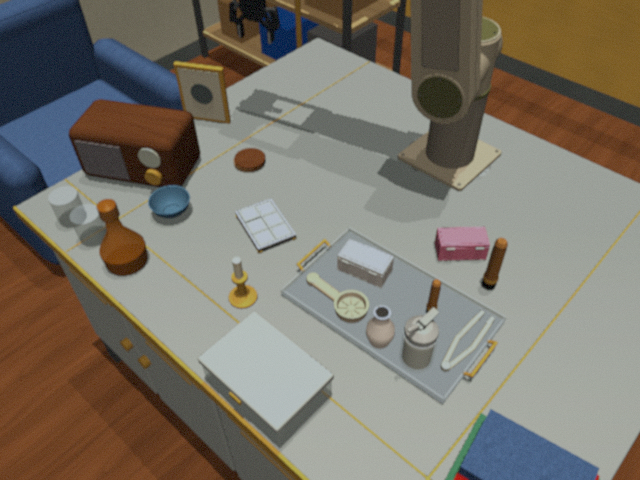

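View pics/side0.png

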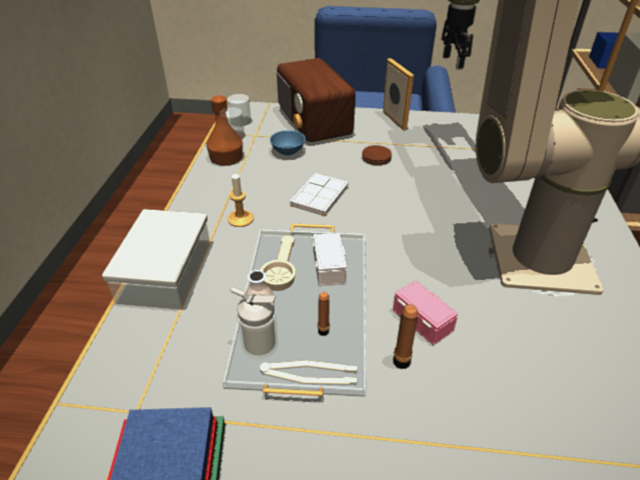

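In the scene view, things that could be confused are:
- Tampers: the small one in the tray at scene (434,295) / side (324,313), and a larger one on the sideboard at scene (495,265) / side (405,335). I choose the small one.
- Tins: silver at scene (366,258) / side (330,258), and pink at scene (463,243) / side (425,311). I choose the silver one.
- The plateau is at scene (265,224) / side (320,193).

Next is a close crop to check the choice and get exact pixels.

Run:
```python
import cv2,numpy as np
a=cv2.imread("pics/scene0.png");b=cv2.imread("pics/side0.png")
def c(i,x,y,w,h): return cv2.resize(i[y:y+h,x:x+w],(400,300),interpolation=cv2.INTER_CUBIC)
# 5x crops 80x60
m=np.vstack([np.hstack([c(a,225,195,80,60),c(b,280,160,80,60)]),np.hstack([c(a,330,230,120,90),c(b,270,230,140,105)])])
cv2.imwrite("pics/crop1.png",m)
```

```text
(no output)
```

View pics/crop1.png

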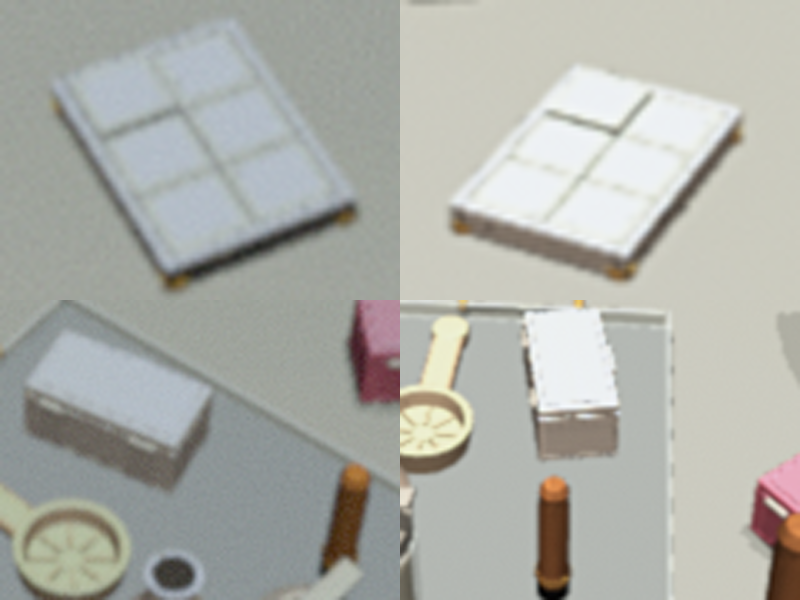

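The crops confirm the choice: the silver tin with its hinged lid, and the small tamper with its black foot. The plateau's tile near scene (249,214) / side (320,179) casts a dark edge, so it may be the proud one; feeling will decide. Now triangulating.

```bash
cat > h.py <<'E'
import numpy as np,cv2
from scipy.optimize import least_squares
def ld(n): return dict(np.load(f"pics/{n}.npz"))
def ray(s,p):
    d=s["R"].T@np.linalg.inv(s["mtx"])@np.array([p[0],p[1],1.]); return -s["R"].T@s["t"],d/np.linalg.norm(d)
def plane(s,p,z):
    c,d=ray(s,p); return c+d*(z-c[2])/d[2]
def tri(obs):
    A=np.zeros((3,3));b=np.zeros(3)
    for s,p in obs:
        c,d=ray(s,p);M=np.eye(3)-np.outer(d,d);A+=M;b+=M@c
    X=np.linalg.solve(A,b); return X
def proj(s,X):
    q=s["mtx"]@(s["R"]@np.asarray(X,float)+s["t"]); return q[:2]/q[2]
def fitrect(obs,w,h,guess):
    """obs: list of (cam, 4 pixels) corners in any order; fit x,y,z,yaw(deg), corners of w(x) by h(y)"""
    C=np.array([[-1,-1],[1,-1],[1,1],[-1,1]])*[w/2,h/2]
    def P(v):
        c,s_=np.cos(np.radians(v[3])),np.sin(np.radians(v[3]))
        return np.c_[C@np.array([[c,s_],[-s_,c]])+v[:2],np.full(4,v[2])]
    def f(v):
        out=[]
        for s,px in obs:
            for X in P(v):
                q=proj(s,X);d=np.asarray(px)-q;out+=list(d[np.argmin((d**2).sum(1))])
        return out
    best=min((least_squares(f,[*guess[:3],a],x_scale=[10,10,10,5]) for a in range(-90,90,15)),key=lambda k:k.cost)
    return best.x,np.sqrt(2*best.cost/len(best.fun))
E
python3 - <<'E'
from h import *
A,B=ld("scene0"),ld("side0")
pa=[(235.6,211.6),(272,199),(296,235.6),(259.4,249)];pb=[(315,173),(348.4,181.4),(325,212.4),(290,201.4)]
g=tri([(A,np.mean(pa,0)),(B,np.mean(pb,0))]);print("plat",g,fitrect([(A,pa),(B,pb)],104,150,g))
ta=[(337.5,255.5),(349.5,239),(393.6,257.6),(381.6,274.4)];tb=[(313.8,233.5),(341.8,232.8),(347,265.7),(318,268.5)]
g=tri([(A,np.mean(ta,0)),(B,np.mean(tb,0))]);print("tin",g,fitrect([(A,ta),(B,tb)],62,118,g))
print("tamper top",tri([(A,(437,280)),(B,(323.6,293))]),"foot side z5",plane(B,(323.2,332),5))
print("lifted?",tri([(A,(249,214)),(B,(320,179))]))
for n,p,z in [("vase",(379,314),105),("disp",(421,330),120),("mould",(352,305),26)]: print(n,plane(A,p,z))
for p in [(352,232),(284,293),(503,320),(442,391)]: print("tray",plane(A,p,22))
print("candle",plane(A,(242,299),0),plane(B,(240,218),0))
E
```

```text
plat [ 551.39026579 -186.15203485   15.12272253] (array([ 550.86016548, -187.12033144,   16.35791502,  -19.64059469]), np.float64(0.49033153204465263))
tin [495.79690805  97.12181398  57.72002974] (array([496.13164806,  96.39925074,  58.84159127,  11.29982554]), np.float64(0.6323759860548579))
tamper top [489.69046338 285.66278822 118.48161543] foot side z5 [490.01075281 287.05916695   5.        ]
lifted? [ 557.22537004 -242.57612201   18.86532522]
vase [631.87388146 243.51009971 105.        ]
disp [615.55673637 335.45535566 120.        ]
mould [605.59483418 150.75529064  26.        ]
tray [430.8420602    1.18807684  22.        ]
tray [681.78988774  10.92746578  22.        ]
tray [412.27087585 421.52349105  22.        ]
tray [644.82411435 421.83712505  22.        ]
candle [748.44694057 -62.22374661   0.        ] [746.01602818 -66.77267907   0.        ]
```

```bash
python3 -m handwheel '{"series": [[[51,-63,0,0,0,-1.226,1],[51,-63,0,0,0,-1.226,1],[51,-63,0,0,0,-1.226,1],[51,-63,0,0,0,-1.226,1],[51,-63,0,0,0,-1.226,1],[51,-63,0,0,0,-1.226,1],[51,-63,0,0,0,-1.226,1],[51,-63,0,0,0,-1.226,1],[51,-63,0,0,0,-1.226,1],[51,-63,0,0,0,-1.226,1],[51,-63,0,0,0,-1.226,1],[51,-63,0,0,0,-1.226,1]]]}'
```

```text
time: 1.65
tool_pos: [450.2, 145.7, 231.3]
tcp_rot: [180.0, 0.0, 90.0]
ft_force: [-0.1, -0.7, 0.7]
finger_gap: 85.7
grip_force: 0.0
```

Run:
```python
from bench import status, eyes, r
from h import *
s=eyes.snapshot("wrist"); cv2.imwrite("pics/w1.png",s["img"][:,:,::-1]); np.savez("pics/w1.npz",**s)
print("cam",-s["R"].T@s["t"],s["R"][2], status.sense()["tool_pos"])
print(proj(s,(490,286,117)),proj(s,(490,286,5)),proj(s,(496,96,60)))
```

```text
cam [449.87975167 230.54653062 373.38889506] [ 6.95215408e-04 -3.26994192e-01 -9.45026092e-01] [450.87122342 152.04053906 230.46833132]
[390.4875517   -3.86723012] [368.08933257  28.91675898] [373.6590944  261.78034399]
```

View pics/w1.png

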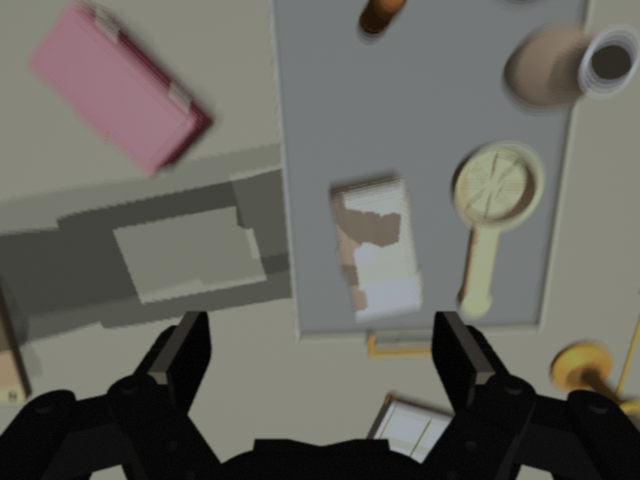

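The wrist view shows the foot of the tamper at (378,18), the tin's lid around (380,245), the pink tin at (120,90) and the vase at (590,65). I move closer to the tamper.

```bash
python3 -m handwheel '{"series": [[[5,2,0,0,0,0,1],[9,4,0,0,0,0,1],[9,4,0,0,0,0,1],[9,4,0,0,0,0,1]]]}'
python3 - <<'E'
from bench import status, eyes, r
from h import *
s=eyes.snapshot("wrist"); cv2.imwrite("pics/w2.png",s["img"][:,:,::-1]); np.savez("pics/w2.npz",**s)
print("cam",-s["R"].T@s["t"],status.sense()["tool_pos"])
print(proj(s,(490,286,117)),proj(s,(490,286,5)))
E
```

```text
time: 2.2
tool_pos: [489.5, 233.1, 230.8]
tcp_rot: [-179.9, 0.0, 90.0]
ft_force: [0.6, -0.3, 0.5]
finger_gap: 85.1
grip_force: 0.0
cam [489.46680222 318.02421621 372.79754559] [489.56688494 232.68786617 231.05501737]
[322.18139113 150.56509398] [321.93992304 135.04996148]
```

View pics/w2.png

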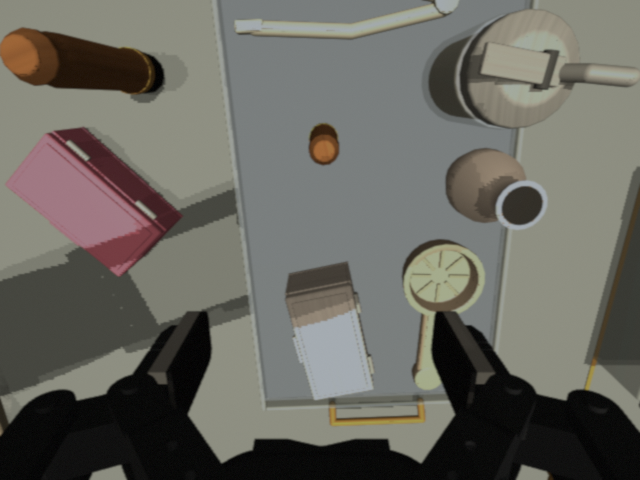

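The tamper's top is at (323,148), so it stands at about (490.4, 287.3). I reach and grip it.

```bash
python3 -m handwheel '{"series": [[[5.4,0.1,0,0,0,0,1],[5.4,0.1,6,0,0,0,1],[5.4,0.1,12,0,0,0,1],[5.4,0.1,16,0,0,0,1],[5.4,0.1,17.7,0,0,0,1],[5.4,0.1,17.7,0,0,0,1],[5.4,0.1,17.7,0,0,0,0],[5.4,0.1,17.7,0,0,0,0],[5.4,0.1,17.7,0,0,0,0],[5.4,0.1,17.7,0,0,0,0],[5.4,0.1,17.7,0,0,0,0],[5.4,0.1,17.7,0,0,0,0]]]}' 50
```

```text
time: 3.75
tool_pos: [491.3, 287.7, 54.7]
tcp_rot: [179.9, -0.0, 90.0]
ft_force: [1.1, -0.1, 3.0]
finger_gap: 20.5
grip_force: 48.7
```

```bash
python3 -m handwheel '{"series": [[[0,0,-2,0,0,0,0],[0,0,-6,0,0,0,0],[0,0,-12,0,0,0,0],[0,0,-17.7,0,0,0,0],[-52.7,4.2,-17.7,0,0,0.342,0],[-52.7,4.2,-17.7,0,0,0.342,0],[-52.7,4.2,-17.7,0,0,0.342,0],[-52.7,4.2,-17.7,0,0,0.342,0],[-52.7,4.2,-17.7,0,0,0.342,0],[-52.7,4.2,-17.7,0,0,0.342,0],[-52.7,4.2,-17.7,0,0,0.342,0],[-52.7,4.2,-17.7,0,0,0.342,0]]]}' && python3 -m handwheel '{"series": [[[-5,0.6,0,0,0,0,0],[-5,0.6,0,0,0,0,0],[-5,0.6,0,0,0,0,0]]]}'
```

```text
time: 5.25
tool_pos: [530.3, -212.9, 232.5]
tcp_rot: [180.0, -0.0, 70.4]
ft_force: [0.1, 0.6, -0.8]
finger_gap: 20.4
grip_force: 49.1
time: 5.62
tool_pos: [519.4, -259.7, 231.8]
tcp_rot: [-180.0, -0.0, 70.4]
ft_force: [1.0, 0.2, -0.2]
finger_gap: 20.5
grip_force: 49.1
```

Run:
```python
from bench import status, eyes, r
from h import *
s=eyes.snapshot("wrist"); im=np.ascontiguousarray(s["img"][:,:,::-1]); cv2.imwrite("pics/w3.png",im); np.savez("pics/w3.npz",**s)
b=eyes.snapshot("scene"); np.savez("pics/scene3.npz",**b); d=eyes.snapshot("side"); np.savez("pics/side3.npz",**d)
q=proj(s,(551,-187,18)); print(q,status.sense()["tool_pos"],status.sense()["ft_force"])
x0,y0=max(int(q[0])-120,0),max(int(q[1])-100,0)
print(x0,y0)
w=cv2.resize(im[y0:y0+200,x0:x0+240],None,fx=2.5,fy=2.5,interpolation=cv2.INTER_CUBIC)
cv2.imwrite("pics/w3c.png",w)
```

```text
[327.4965309  105.51763644] [ 519.87797978 -258.70605362  231.66013203] [ 0.03649821 -0.10617531 -1.27054343]
207 5
```

View pics/w3c.png

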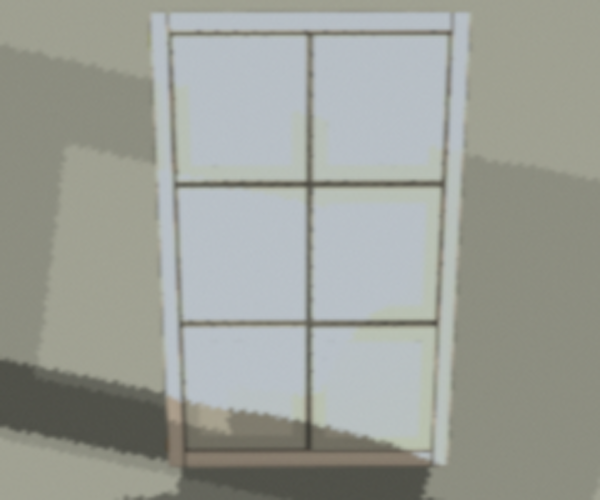

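The plateau fills the crop, with face corners at (151,13), (470,13), (447,465) and (168,465). It is square to the tool, and no step is obvious from here.

Run:
```python
from h import *
A,B,W=ld("scene0"),ld("side0"),ld("w3")
pw=[(x/2.5+207,y/2.5+5) for x,y in [(151,13),(470,13),(447,465),(168,465)]]
pa=[(235.6,211.6),(272,199),(296,235.6),(259.4,249)];pb=[(315,173),(348.4,181.4),(325,212.4),(290,201.4)]
g=(551,-187,18)
print(fitrect([(W,pw)],104,150,g),fitrect([(A,pa),(B,pb),(W,pw)],104,150,g))
X=[plane(W,p,18) for p in pw];print(np.round(X,1),np.mean(X,0))
v=fitrect([(A,pa),(B,pb),(W,pw)],104,150,g)[0]; yaw=np.radians(v[3]);R=np.array([[np.cos(yaw),-np.sin(yaw)],[np.sin(yaw),np.cos(yaw)]])
for x in(-23,23):
  for y in(-46,0,46): print(x,y,(v[:2]+R@[x,y]).round(1))
```

```text
(array([ 553.1226523 , -189.19370199,   14.52428402,  -19.63099038]), np.float64(0.21595067756196842)) (array([ 552.67203117, -189.06167249,   15.12469311,  -19.64433931]), np.float64(0.6861332310921899))
[[ 529.6 -101.9   18. ]
 [ 626.4 -136.5   18. ]
 [ 577.  -276.5   18. ]
 [ 479.3 -241.6   18. ]] [ 553.07733688 -189.09593098   18.        ]
-23 -46 [ 515.5 -224.7]
-23 0 [ 531.  -181.3]
-23 46 [ 546.5 -138. ]
23 -46 [ 558.9 -240.1]
23 0 [ 574.3 -196.8]
23 46 [ 589.8 -153.5]
```

```bash
cat > rd.py <<'E'
from bench import status, eyes
import numpy as np,sys
F=[];P=[]
for i in range(int(sys.argv[1]) if len(sys.argv)>1 else 6):
    eyes.snapshot("wrist"); s=status.sense(); F.append(s["ft_force"]);P.append(s["tool_pos"])
print(s["time"],"F",np.mean(F,0).round(2),"sd",np.std(F,0)[2].round(2),"P",np.mean(P,0).round(2),"gap",round(s["finger_gap"],1))
E
python3 rd.py 8; python3 -m handwheel '{"series": [[[6,-0.8,0,0,0,0,0],[12.3,-1.6,0,0,0,0,0],[12.3,-1.6,6,0,0,0,0],[12.3,-1.6,12,0,0,0,0],[12.3,-1.6,15,0,0,0,0],[12.3,-1.6,15.8,0,0,0,0],[12.3,-1.6,15.8,0,0,0,0]]]}'; python3 rd.py 6
```

```text
6.175 F [-0.09 -0.1  -1.1 ] sd 0.43 P [ 519.77 -259.29  231.45] gap 20.7
time: 7.05
tool_pos: [546.1, -139.0, 73.9]
tcp_rot: [180.0, -0.0, 70.4]
ft_force: [0.6, 0.1, 0.5]
finger_gap: 20.8
grip_force: 49.2
7.35 F [ 0.11 -0.41 -0.78] sd 0.56 P [ 547.04 -139.39   75.27] gap 20.4
```

```bash
python3 -m handwheel '{"series": [[[0,0,0.2,0,0,0,0],[0,0,0.4,0,0,0,0],[0,0,0.5,0,0,0,0],[0,0,0.5,0,0,0,0]]]}'|grep force; python3 rd.py 4
python3 -m handwheel '{"series": [[[0,0,0.05,0,0,0,0],[0,0,0.05,0,0,0,0]]]}'|grep ft; python3 rd.py 4;python3 -m handwheel '{"series": [[[0,0,0.05,0,0,0,0],[0,0,0.05,0,0,0,0]]]}'|grep ft; python3 rd.py 4
```

```text
ft_force: [-0.4, 0.1, 0.4]
grip_force: 49.4
8.05 F [-1.03  0.33  0.41] sd 0.29 P [ 545.6  -138.81   68.3 ] gap 20.3
ft_force: [-1.5, 0.1, 1.8]
8.5 F [-1.68  0.78  2.48] sd 0.56 P [ 545.68 -138.84   67.88] gap 20.8
ft_force: [-3.0, 1.6, 3.9]
8.95 F [-2.81  0.73  4.3 ] sd 0.43 P [ 545.71 -138.86   67.41] gap 20.7
```

```bash
python3 -m handwheel '{"series": [[[0,0,-0.8,0,0,0,0],[-4.6,0,-0.8,0,0,0,0],[-4.6,0,-0.8,0,0,0,0],[-4.6,0,-0.5,0,0,0,0],[-4.6,0,-0.35,0,0,0,0],[-4.6,0,-0.35,0,0,0,0]]]}'|grep ft; python3 rd.py 4
python3 -m handwheel '{"series": [[[0,0,-0.45,0,0,0,0],[-4.6,0,-0.45,0,0,0,0],[-4.6,0,-0.45,0,0,0,0],[-4.6,0,-0.15,0,0,0,0],[-4.6,0,0,0,0,0,0],[-4.6,0,0,0,0,0,0]]]}'|grep ft; python3 rd.py 4
python3 -m handwheel '{"series": [[[0,0,-0.45,0,0,0,0],[0,4.6,-0.45,0,0,0,0],[0,4.6,-0.45,0,0,0,0],[0,4.6,-0.15,0,0,0,0],[0,4.6,0,0,0,0,0],[0,4.6,0,0,0,0,0]]]}'|grep ft; python3 rd.py 4
```

```text
ft_force: [0.4, 0.1, -1.1]
9.9 F [-0.    0.1  -0.67] sd 0.48 P [ 530.39 -181.72   70.72] gap 20.9
ft_force: [0.7, 0.4, -0.5]
10.85 F [ 0.21  0.01 -1.29] sd 0.41 P [ 514.96 -225.05   70.72] gap 20.3
ft_force: [-0.9, 0.9, 2.2]
11.8 F [-1.01  0.85  2.03] sd 0.62 P [ 557.95 -240.88   71.26] gap 20.6
```

The proud tile is (+23,−46): contact there comes about 2.9 mm higher than on the flush tile. I press slowly at roughly 8 N.

```bash
python3 -m handwheel '{"series": [[[0,0,0.05,0,0,0,0],[0,0,0.1,0,0,0,0],[0,0,0.115,0,0,0,0],[0,0,0.13,0,0,0,0],[0,0,0.145,0,0,0,0],[0,0,0.16,0,0,0,0],[0,0,0.175,0,0,0,0],[0,0,0.19,0,0,0,0]]]}'; python3 rd.py 2
```

```text
time: 12.8
tool_pos: [558.1, -241.0, 69.3]
tcp_rot: [-180.0, 0.0, 70.4]
ft_force: [-3.4, 2.7, 6.5]
finger_gap: 20.9
grip_force: 50.3
12.9 F [-2.88  1.65  6.33] sd 0.14 P [ 558.1  -240.94   69.22] gap 20.5
```

```bash
python3 -m handwheel '{"series": [[[0,0,0.01,0,0,0,0],[0,0,0.02,0,0,0,0],[0,0,0.035,0,0,0,0],[0,0,0.05,0,0,0,0],[0,0,0.065,0,0,0,0],[0,0,0.08,0,0,0,0],[0,0,0.095,0,0,0,0],[0,0,0.11,0,0,0,0]]]}'; python3 rd.py 2
```

```text
time: 13.9
tool_pos: [558.1, -241.0, 68.2]
tcp_rot: [-180.0, 0.0, 70.4]
ft_force: [-3.6, 1.4, 5.5]
finger_gap: 20.6
grip_force: 50.2
14.0 F [-3.51  1.9   5.96] sd 0.22 P [ 558.1  -240.94   68.11] gap 20.4
```

```bash
python3 -m handwheel '{"series": [[[0,0,0.015,0,0,0,0],[0,0,0.03,0,0,0,0],[0,0,0.045,0,0,0,0],[0,0,0.06,0,0,0,0],[0,0,0.075,0,0,0,0],[0,0,0.09,0,0,0,0],[0,0,0.1,0,0,0,0],[0,0,0.11,0,0,0,0],[0,0,0.12,0,0,0,0],[0,0,0.13,0,0,0,0],[0,0,0.13,0,0,0,0]]]}'; python3 rd.py 4;  python3 rd.py 6
```

```text
time: 15.38
tool_pos: [558.1, -241.0, 66.9]
tcp_rot: [-180.0, 0.0, 70.4]
ft_force: [-3.9, 1.9, 6.2]
finger_gap: 21.0
grip_force: 50.3
15.575 F [-3.2   1.76  6.18] sd 0.5 P [ 558.09 -240.95   66.84] gap 20.6
15.875 F [-3.38  1.62  6.35] sd 0.58 P [ 558.09 -240.94   66.84] gap 21.0
```

```bash
python3 -m handwheel '{"series": [[[0,0,0.015,0,0,0,0],[0,0,0.03,0,0,0,0],[0,0,0.045,0,0,0,0],[0,0,0.045,0,0,0,0],[0,0,0.045,0,0,0,0]]]}'; python3 rd.py 4; python3 rd.py 8
python3 -m handwheel '{"series": [[[0,0,-0.15,0,0,0,0],[0,0,-0.5,0,0,0,0],[4.6,0,-0.5,0,0,0,0],[4.6,0,-0.5,0,0,0,0],[4.6,0,-0.2,0,0,0,0],[4.6,0,-0.15,0,0,0,0],[4.6,0,-0.15,0,0,0,0]]]}'; python3 rd.py 4
```

```text
time: 16.5
tool_pos: [558.1, -241.0, 66.5]
tcp_rot: [-180.0, 0.0, 70.4]
ft_force: [-4.4, 2.4, 7.2]
finger_gap: 20.4
grip_force: 50.4
16.7 F [-4.33  1.79  7.3 ] sd 0.31 P [ 558.11 -240.96   66.56] gap 20.7
17.1 F [-3.95  1.68  7.55] sd 0.31 P [ 558.12 -240.96   66.55] gap 21.0
time: 17.98
tool_pos: [573.8, -198.1, 67.8]
tcp_rot: [180.0, -0.0, 70.4]
ft_force: [1.0, 1.6, 2.3]
finger_gap: 20.6
grip_force: 49.8
18.175 F [0.55 1.67 2.46] sd 0.29 P [ 573.73 -198.06   67.8 ] gap 20.8
```

```bash
python3 -m handwheel '{"series": [[[0,0,-5,0,0,0,0],[0,0,-11,0,0,0,0],[0,0,-16.3,0,0,0,0],[43,-24.1,-16.3,0,0,-0.342,0],[43,-24.1,-16.3,0,0,-0.342,0],[43,-24.1,-16.3,0,0,-0.342,0],[43,-24.1,-16.3,0,0,-0.342,0],[43,-24.1,-16.3,0,0,-0.342,0],[43,-24.1,-16.3,0,0,-0.342,0],[43,-24.1,-16.3,0,0,-0.342,0],[43,-24.1,-16.3,0,0,-0.342,0],[43,-24.1,-16.3,0,0,-0.342,0]]]}'; python3 rd.py 4
```

```text
time: 19.68
tool_pos: [489.3, 291.4, 229.7]
tcp_rot: [-179.9, 0.0, 90.3]
ft_force: [0.0, -1.5, -1.6]
finger_gap: 21.1
grip_force: 49.6
19.875 F [ 0.42 -0.62 -1.02] sd 0.66 P [490.54 288.04 229.93] gap 20.6
```

```bash
python3 -m handwheel '{"series": [[[0,0,6,0,0,0,0],[0,0,12,0,0,0,0],[0,0,16,0,0,0,0],[0,0,17,0,0,0,0],[0,0,17.2,0,0,0,0],[0,0,17.2,0,0,0,0]]]}'; python3 rd.py 4; python3 -m handwheel '{"series": [[[0,0,0.05,0,0,0,0],[0,0,0.1,0,0,0,0],[0,0,0.15,0,0,0,0],[0,0,0.15,0,0,0,0]]]}'; python3 rd.py 4
```

```text
time: 20.62
tool_pos: [492.6, 288.7, 61.0]
tcp_rot: [179.8, -0.1, 90.0]
ft_force: [0.3, 0.6, 0.0]
finger_gap: 20.2
grip_force: 49.6
20.825 F [ 0.15 -0.45 -0.9 ] sd 0.61 P [492.21 288.87  60.67] gap 20.6
time: 21.32
tool_pos: [490.6, 288.3, 56.9]
tcp_rot: [-180.0, 0.0, 90.0]
ft_force: [-0.3, -0.1, -1.4]
finger_gap: 20.4
grip_force: 49.6
21.525 F [-0.28 -0.03 -0.88] sd 0.37 P [490.72 288.3   56.97] gap 20.8
```

```bash
python3 -m handwheel '{"series": [[[0,0,0.05,0,0,0,0],[0,0,0.1,0,0,0,0],[0,0,0.1,0,0,0,0]]]}'; python3 rd.py 4; python3 -m handwheel '{"series": [[[0,0,0.05,0,0,0,0],[0,0,0.08,0,0,0,0],[0,0,0.08,0,0,0,0]]]}'; python3 rd.py 4
```

```text
time: 21.9
tool_pos: [490.7, 288.3, 56.0]
tcp_rot: [-180.0, 0.0, 90.0]
ft_force: [-0.1, 0.3, -1.5]
finger_gap: 20.7
grip_force: 49.6
22.1 F [ 0.14  0.28 -0.91] sd 0.49 P [490.77 288.31  56.04] gap 21.0
time: 22.48
tool_pos: [490.8, 288.3, 55.4]
tcp_rot: [180.0, -0.0, 90.0]
ft_force: [-0.3, 0.5, -0.4]
finger_gap: 20.8
grip_force: 49.6
22.675 F [-0.43  0.27  0.71] sd 0.34 P [490.84 288.35  55.36] gap 20.6
```

```bash
python3 -m handwheel '{"series": [[[0,0,0.02,0,0,0,0],[0,0,0.02,0,0,0,0],[0,0,0.02,0,0,0,0.3],[0,0,0.02,0,0,0,0.4],[0,0,0.02,0,0,0,1],[0,0,0.02,0,0,0,1],[0,0,0.02,0,0,0,1],[0,0,-4,0,0,0,1],[0,0,-10,0,0,0,1],[0,0,-16,0,0,0,1],[0,0,-16,0,0,0,1]]]}'
```

```text
time: 24.05
tool_pos: [494.1, 289.9, 222.5]
tcp_rot: [179.4, -0.3, 90.0]
ft_force: [0.2, -0.6, -0.5]
finger_gap: 85.8
grip_force: 0.0
```

```bash
python3 -m handwheel '{"series": [[[-6,0.4,0,0,0,-0.1,1],[-12,0.8,0,0,0,-0.197,1],[-18,1.2,0,0,0,-0.197,1],[-24,1.6,0,0,0,-0.197,1],[-24.6,1.6,0,0,0,-0.197,1],[-24.6,1.6,0,0,0,-0.197,1],[-24.6,1.6,0,0,0,-0.197,1]]]}'
python3 - <<'E'
from bench import status, eyes, r
from h import *
s=eyes.snapshot("wrist"); im=np.ascontiguousarray(s["img"][:,:,::-1]); cv2.imwrite("pics/w4.png",im); np.savez("pics/w4.npz",**s)
b=eyes.snapshot("side"); sd=b["img"][:,:,::-1]
print(status.sense()["tool_pos"],status.sense()["tcp_rot"],proj(s,(496,96,62)))
q=proj(s,(496,96,62)).astype(int);x0,y0=max(q[0]-100,0),max(q[1]-110,0);print(x0,y0)
w=cv2.resize(im[y0:y0+220,x0:x0+200],(500,550),interpolation=cv2.INTER_CUBIC)
t=cv2.resize(sd[260:370,280:340],(300,550),interpolation=cv2.INTER_CUBIC)
cv2.imwrite("pics/w4c.png",np.hstack([w,t]))
E
```

```text
time: 24.92
tool_pos: [506.6, 43.6, 214.9]
tcp_rot: [-180.0, -0.0, 101.4]
ft_force: [0.3, -0.8, -0.4]
finger_gap: 85.4
grip_force: 0.0
[506.65754481  43.71777688 215.04589602] [-1.79985681e+02 -1.94222141e-02  1.01405568e+02] [320.99283975 143.47783331]
220 33
```

View pics/w4c.png

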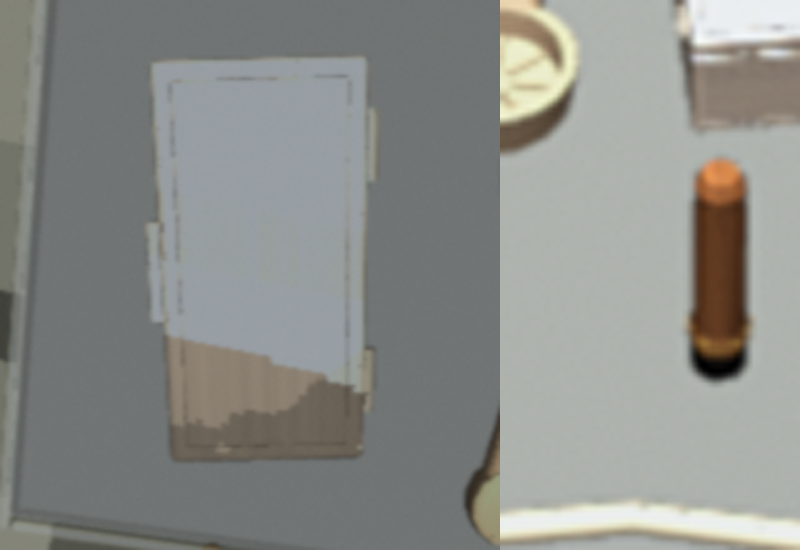

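The tamper stands upright on its foot in the tray (right inset). The tin's lid corners are at crop (152,63), (367,57), (362,455) and (171,461), hinges on the right.

Run:
```python
from h import *
A,B,W=ld("scene0"),ld("side0"),ld("w4")
pw=[(x/2.5+220,y/2.5+33) for x,y in [(152,63),(367,57),(362,455),(171,461)]]
ta=[(337.5,255.5),(349.5,239),(393.6,257.6),(381.6,274.4)];tb=[(313.8,233.5),(341.8,232.8),(347,265.7),(318,268.5)]
g=(496,96,60)
print(fitrect([(W,pw)],62,118,g),fitrect([(A,ta),(B,tb),(W,pw)],62,118,g))
X=np.array([plane(W,p,62) for p in pw]);print(X.round(1).tolist(),X.mean(0))
print(np.linalg.norm(X[0]-X[1]),np.linalg.norm(X[1]-X[2]))
```

```text
(array([499.12730297,  96.98063402,  53.0034077 ,  12.65925015]), np.float64(0.3360238557316161)) (array([498.550204  ,  97.07518044,  57.91514648,  12.44493194]), np.float64(1.1159926145476524))
[[457.4, 147.2, 62.0], [515.4, 160.4, 62.0], [540.6, 48.7, 62.0], [482.0, 35.0, 62.0]] [498.84179901  97.8380846   62.        ]
59.475886309518785 114.5015871134158
```

```bash
python3 -m handwheel '{"series": [[[5.4,0.29,0,0,0,-0.021,1],[5.4,0.29,3,0,0,-0.021,1],[5.4,0.29,8,0,0,-0.021,1],[5.4,0.29,11,0,0,-0.021,1],[5.4,0.29,12,0,0,-0.021,1],[5.4,0.29,12,0,0,-0.021,1],[5.4,0.29,12,0,0,-0.021,1]]]}'
python3 -m handwheel '{"series": [[[0,0,4,0,0,0,1],[0,0,7,0,0,0,1],[0,0,7.9,0,0,0,1],[0,0,7.9,0,0,0,1],[0,0,7.9,0,0,0,1]]]}'; python3 rd.py 3
```

```text
time: 25.9
tool_pos: [500.4, 96.2, 97.1]
tcp_rot: [179.8, 0.0, 102.5]
ft_force: [0.9, 0.3, 0.9]
finger_gap: 85.8
grip_force: 0.0
time: 26.52
tool_pos: [500.6, 96.0, 18.1]
tcp_rot: [179.8, 0.0, 102.5]
ft_force: [0.2, -0.4, -0.2]
finger_gap: 85.7
grip_force: 0.0
26.675 F [ 0.14 -0.19 -0.32] sd 0.53 P [500.35  95.95  17.81] gap 85.5
```

```bash
python3 -m handwheel '{"series": [[[0,0,0,0,0,0,0.6],[0,0,0,0,0,0,0.6],[0,0,0,0,0,0,0.5],[0,0,0,0,0,0,0.4],[0,0,0,0,0,0,0.4],[0,0,0,0,0,0,0.4]]]}' 45; python3 rd.py 3
```

```text
time: 27.42
tool_pos: [499.4, 95.9, 16.9]
tcp_rot: [180.0, 0.0, 102.5]
ft_force: [-2.3, -1.1, 6.3]
finger_gap: 61.0
grip_force: 50.4
27.575 F [-2.02 -0.72  5.74] sd 0.45 P [499.41  95.87  16.87] gap 61.2
```

```bash
python3 -m handwheel '{"series": [[[0,0,-1,0,0,0,0.4],[0,0,-4,0,0,0,0.4],[0,0,-9,0,0,0,0.4],[0,0,-10,0,0,0,0.4],[-6,-0.2,-10,0,0,0.1,0.4],[-12,-0.4,-10,0,0,0.25,0.4],[-18,-0.6,-10,0,0,0.4,0.4],[-24,-0.9,-10,0,0,0.5,0.4],[-29.1,-1.05,-10,0,0,0.561,0.4],[-29.1,-1.05,-10,0,0,0.561,0.4],[-29.1,-1.05,-10,0,0,0.561,0.4],[-29.1,-1.05,-10,0,0,0.561,0.4]]]}'; python3 rd.py 6
python3 - <<'E'
from bench import status, eyes, r
from h import *
o=[]
for n in("scene","side"):
    s=eyes.snapshot(n);np.savez(f"pics/{n}5.npz",**s);q=proj(s,(552,-190,125)).astype(int);print(n,q)
    x0,y0=q[0]-60,q[1]-60;print(x0,y0);o.append(cv2.resize(np.ascontiguousarray(s["img"][y0:y0+150,x0:x0+120,::-1]),(400,500),interpolation=cv2.INTER_CUBIC))
cv2.imwrite("pics/h5.png",np.hstack(o)); print(status.sense()["tcp_rot"])
E
```

```text
time: 29.08
tool_pos: [551.3, -189.2, 115.6]
tcp_rot: [-179.9, -0.0, 70.4]
ft_force: [0.5, -0.6, -2.6]
finger_gap: 61.6
grip_force: 50.4
29.375 F [-0.11 -0.03 -2.41] sd 0.57 P [ 551.72 -189.57  116.19] gap 61.2
scene [260 191]
200 131
side [319 156]
259 96
[ 1.79989173e+02 -1.83347754e-03  7.03758711e+01]
```

View pics/h5.png

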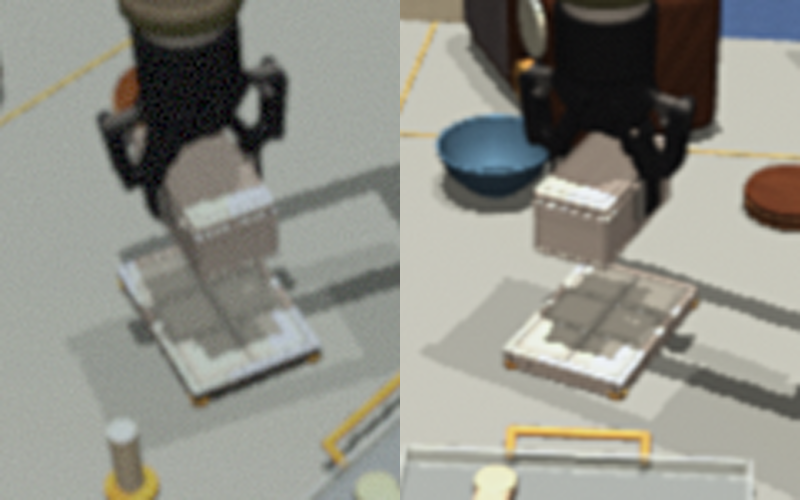

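The tin hangs level and square above the plateau. I check its lengthwise offset from the near lid edge: scene crop (190,235)–(272,195), side crop (138,190)–(218,210).

```bash
python3 - <<'E'
from h import *
A,B=ld("scene5"),ld("side5")
f=lambda p,o:np.array(p)/3.3333+o
a=f((231,215),(200,131));b=f((178,200),(259,96))
X=tri([(A,a),(B,b)]);print(X,proj(A,X)-a); d=X[:2]-[552.5,-188.8]; u=np.array([.3361,.9418]);v=np.array([.9418,-.3361]);print(d@u,d@v)
E
python3 -m handwheel '{"series": [[[0,0,4,0,0,0,0.4],[0,0,7,0,0,0,0.4],[0,0,8,0,0,0,0.4],[0,0,8.2,0,0,0,0.4],[0,0,8.2,0,0,0,0.4],[0,0,8.2,0,0,0,0.4]]]}'; python3 rd.py 4
```

```text
[ 565.59613321 -143.56298917  151.78592944] [-0.0395037  -0.47080347]
47.00582717380489 -2.8702210848522363
time: 30.22
tool_pos: [552.9, -191.0, 35.8]
tcp_rot: [179.9, 0.0, 70.4]
ft_force: [-0.8, 0.3, -1.3]
finger_gap: 61.3
grip_force: 50.3
30.425 F [-0.09  0.02 -2.31] sd 0.39 P [ 552.37 -190.84   35.23] gap 61.4
```

Run:
```python
from bench import status, eyes, r
from h import *
o=[]
for n in("scene","side"):
    s=eyes.snapshot(n);np.savez(f"pics/{n}6.npz",**s);q=proj(s,(560,-165,40)).astype(int)
    x0,y0=q[0]-50,q[1]-60;print(n,x0,y0)
    o.append(cv2.resize(np.ascontiguousarray(s["img"][y0:y0+120,x0:x0+80,::-1]),(400,600),interpolation=cv2.INTER_CUBIC))
    u=np.array([.3361,.9418]);c=np.array([552.5,-188.8])
    for nm,k,z in [("plateau edge",75,18),("tin base near",59,23),("tin lid near",59,80)]: print(nm,(proj(s,[*(c+u*k),z])-[x0,y0])*5)
cv2.imwrite("pics/h6.png",np.hstack(o))
```

```text
scene 218 162
plateau edge [294.86554171 398.66670794]
tin base near [280.68980353 371.15257492]
tin lid near [272.42853681 290.70653198]
side 265 128
plateau edge [208.66475965 386.25249509]
tin base near [222.41563396 362.45230176]
tin lid near [221.30435816 272.5339803 ]
```

View pics/h6.png

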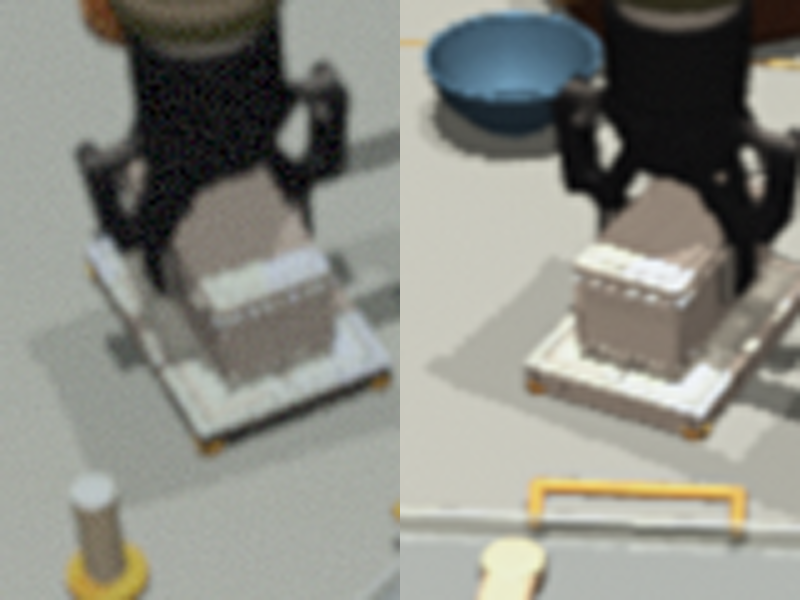

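```bash
python3 -m handwheel '{"series": [[[0.15,0,0.1,0,0,0,0.4],[0.15,0,0.2,0,0,0,0.4],[0.15,0,0.3,0,0,0,0.4],[0.15,0,0.3,0,0,0,0.4]]]}'; python3 rd.py 4;python3 -m handwheel '{"series": [[[0,0,0.04,0,0,0,0.4],[0,0,0.07,0,0,0,0.4],[0,0,0.07,0,0,0,0.4]]]}'; python3 rd.py 4
```

```text
time: 31.02
tool_pos: [552.1, -189.1, 31.1]
tcp_rot: [-180.0, -0.0, 70.3]
ft_force: [-0.6, 0.1, -2.8]
finger_gap: 61.4
grip_force: 50.3
31.225 F [-0.26  0.02 -2.25] sd 0.67 P [ 552.24 -189.16   31.23] gap 61.5
time: 31.6
tool_pos: [552.2, -189.1, 30.5]
tcp_rot: [-180.0, -0.0, 70.3]
ft_force: [0.5, 0.5, -2.3]
finger_gap: 61.1
grip_force: 50.3
31.8 F [-0.13  0.23 -2.31] sd 0.34 P [ 552.24 -189.12   30.54] gap 61.5
```

Rigid contact is close, so I use 0.2–0.3 mm steps.

```bash
python3 -m handwheel '{"series": [[[0,0,0.02,0,0,0,0.4],[0,0,0.03,0,0,0,0.4],[0,0,0.03,0,0,0,0.4]]]}'|grep -E "ft|pos"; python3 rd.py 3;python3 -m handwheel '{"series": [[[0,0,0.02,0,0,0,0.4],[0,0,0.03,0,0,0,0.4],[0,0,0.03,0,0,0,0.4]]]}'|grep -E "ft|pos"; python3 rd.py 3
```

```text
tool_pos: [552.2, -189.1, 30.2]
ft_force: [-0.3, -0.3, -2.6]
32.325 F [-0.4   0.27 -2.3 ] sd 0.25 P [ 552.25 -189.15   30.26] gap 61.4
tool_pos: [552.2, -189.1, 29.9]
ft_force: [-0.1, -0.5, -1.7]
32.85 F [ 0.04 -0.23 -2.38] sd 0.31 P [ 552.22 -189.12   29.92] gap 61.4
```

```bash
python3 -m handwheel '{"series": [[[0,0,0.02,0,0,0,0.4],[0,0,0.02,0,0,0,0.4]]]}'|grep -E "ft|pos"; python3 rd.py 3
```

```text
tool_pos: [552.3, -189.1, 30.0]
ft_force: [-2.4, 0.8, 0.2]
33.25 F [-1.37  0.76  1.22] sd 0.41 P [ 552.26 -189.14   29.93] gap 61.6
```

Contact made at about 3.5 N. I release slowly, rise straight up and retreat.

```bash
python3 -m handwheel '{"series": [[[0,0,0.01,0,0,0,0.78],[0,0,0.01,0,0,0,0.85],[0,0,0.01,0,0,0,1],[0,0,0.01,0,0,0,1],[0,0,0.01,0,0,0,1],[0,0,0.01,0,0,0,1]]]}'; python3 -m handwheel '{"series": [[[0,0,-2,0,0,0,1],[0,0,-6,0,0,0,1],[0,0,-12,0,0,0,1],[0,0,-17,0,0,0,1],[-5,0,-17,0,0,0,1],[-8,0,-17,0,0,0,1],[-8,0,-17,0,0,0,1]]]}'
python3 - <<'E'
from bench import status, eyes, r
from h import *
s=eyes.snapshot("wrist"); np.savez("pics/w7.npz",**s);a=np.ascontiguousarray(s["img"][:300,120:520,::-1])
q=eyes.snapshot("side");b=cv2.resize(np.ascontiguousarray(q["img"][130:280,230:430,::-1]),(400,300),interpolation=cv2.INTER_CUBIC)
cv2.imwrite("pics/h7.png",np.hstack([a,b])); print(proj(s,(552.5,-188.8,75))-[120,0],-s["R"].T@s["t"])
E
```

```text
time: 34.0
tool_pos: [552.2, -189.1, 29.6]
tcp_rot: [-180.0, 0.0, 70.3]
ft_force: [-0.7, 0.5, 0.1]
finger_gap: 85.6
grip_force: 0.0
time: 34.88
tool_pos: [524.8, -266.5, 201.5]
tcp_rot: [179.9, 0.0, 70.2]
ft_force: [0.6, -0.1, 0.7]
finger_gap: 85.5
grip_force: 0.0
[200.56502029 101.97780568] [ 553.06246397 -186.45225726  343.49903002]
```

View pics/h7.png

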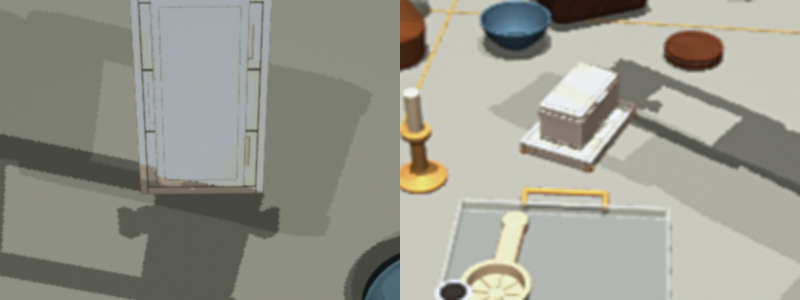

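The wrist view shows the tin centred and square on the plateau: lid from (155,8) to (248,185), predicted centre (201,102). The side view shows it standing flat.

```bash
python3 -m handwheel '{"series": [[[0,0,-2,0,0,0,1],[0,0,-2,0,0,0,1],[0,0,-2,0,0,0,1]]]}'; python3 -c "
from bench import r
print(r.hand_in())"
```

```text
time: 35.35
tool_pos: [525.9, -264.1, 220.3]
tcp_rot: [179.9, 0.0, 70.4]
ft_force: [-0.3, 0.6, -0.2]
finger_gap: 85.6
grip_force: 0.0
the job is handed in; nothing more can be done
None
```

I pressed the lifted tile (+23, −46) flush at about 8.5 N, stood the tamper upright in the tray again, set the tin flat and centred lengthwise on the plateau, and handed the job in at 35 s; the hand-in returned no verdict.

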